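# Swing the red cover aside to reach the grease nipple

### The arm

A 6-joint arm with a two-finger parallel gripper is mounted at the origin on the work surface. World frame = base frame: x ahead of the robot, y to its left, z up, the work surface at z = 0. Lengths are in mm, angles in rad, forces in N, time in s.
With the tool pointing down it reaches from about 275 to 750 mm from the base axis. Payload 10.2 kg.
Tool frame: the origin (TCP) lies midway between the tips of the shut fingers; the grasp point (between the pads) lies 19 mm behind it; z points along the fingers, y is the line along which they close (so a half turn about z gives the same grasp; the last joint's range is limited). The gripper opens to 85 mm and grips with 20 to 120 N. Pads are 22 mm wide; open, the fingers measure 114 mm over their backs; the gripper's body (76 mm by 85 mm) begins 54 mm behind the grasp point. The pads swing forward as they close: fully open they stand 13 mm farther back than shut.
Start: joints at [-1.365, 0.313, 1.498, -0, 1.331, -0.223], TCP at [218.273, -477.481, 231.294] pointing down, gripper open.
Joint ranges: [-2.94, 2.94], [-0.97, 2.17], [0.19, 2.56], [-1.23, 4.37], [0.02, 3.11], [-2.88, 2.88]. Speed limits (rad/s): [2.39, 2.39, 3.01, 3.14, 3.14, 3.14].

### API

Orientations are given as a unit quaternion [w, x, y, z].
In Python, from rig import sense, capture, finish_job, find_in, place_of gives the robot as it stands. The module is installed in compiled form; this text tells all that it offers.
- The arm moves only by the shell command python3 -m jog 'ROWS' [FORCE]. ROWS is JSON, a list of rows, each an object of numbers: "tx", "ty", "tz": the shift along the tool's x, y, z in mm; "ax", "ay", "az": the turn, a rotation vector about the tool's x, y, z in rad; "jaw": the closure, from -1 (fully open) to 1 (shut), so that 0 is half open. In form: [{"tx": .., "ty": .., "tz": .., "ax": .., "ay": .., "az": .., "jaw": ..}, ...]. A call has 1 to 5 rows; each row shifts and turns the commanded pose from where the row before left it, along the tool's axes as they then stand; what a row does not reach is not made up. A row lasts 1/8 s, in which the tool goes at most 62.5 mm and 10.7 degrees, less where a joint would pass 70% of its speed; a pose out of reach is approached as far as the arm can. A call with a gripper value outside its range is refused whole. The fingers move at their own pace and stop on an object; FORCE is the grip in N (left out, the last holds). Time passes only in rows, so rows that do not move let the fingers close. It gives the time, the measured TCP pose, the force, the opening and the grip force at its end, in the units of the state.
- sense(): the state, without advancing time (a new reading comes with each control period).
- capture(name): name is "scene" or "side" or "wrist"; returns a dict with "color" (384x512x3 uint8, red, green, blue), "depth" (384x512 float32, mm along the optical axis (not along the pixel's ray), 0 where there is no reading), "fx", "fy", "cx", "cy" (pixels), "k1" (the pictures are not rectified: a ray, as slopes to the right and down, at radius r is drawn at 1 + k1 r^2 times it, then the intrinsics apply), "camera_from_world" (4x4, takes a point from world to camera coordinates); the wrist camera has in their place "mount" (4x4, takes a point from camera to tool coordinates, whose origin is the TCP and whose axes are the flange's). Camera axes: x right, y up, looking along -z (the intrinsics and any distortion apply to the point x, -y, -z); pixel columns grow to the right and rows downward; lengths in mm; the calibration is good to about 2 mm. A picture is of the moment at which its call begins: read the wrist's pose just before it.
- finish_job(): hands the job in; it is judged then, once.
Trained networks look in the newest picture that a camera, given by its name, has taken for a name from the list of things; names that differ only in an ending like _2 or _b are one class to them, and where a whole thing is asked for, a point or a joint stands for the part that bears it (a point fixed in the world has none). Each returns a list of dicts, best first, with "conf" (0 to 1); they miss things now and then, are a little off and sometimes report something else, mostly with a low value. They report only what shows in the picture. A call takes as long as a camera call.
- find_in(query, camera): "centre" ([column, row] in pixels, amid what is visible of it).
- place_of(query, camera): "centre" ([column, row] in pixels: a listed point, or the origin of a listed thing).
The state is a dict: "time_s": time; "joints": joint angles; "dq": joint speeds; "tau": joint torques, N m; "eef_pos": TCP position; "ee_rot": TCP orientation; "force": force on the tool from outside, world axes, zero at the start; "wrist_torque": the same for the moment, N m; "grip_width": opening from 0.0 (shut) to 1.0 (fully open); "grip_force": force on a finger pad.
Only numpy, scipy, OpenCV 4.12 (cv2) and the standard library are available. Lean on these libraries where they do the work, as an engineer would, in place of code of your own. Each camera call takes 0.05 s, during which the arm holds its last target. There are 200 camera calls.

### The job

The feed-roller gear motor with the red cover is due for greasing. Swing its red cover sideways about its screw, to either side, by about a quarter turn, so that the grease port under it is completely uncovered, and let go; leave the yellow cover of the other gear motor shut.

Things in the scene. Friction and masses are not known exactly. Their poses are not given: they have to be found in the camera images.
- red_cover (a joint): Flat red cover, 5 mm thick, on top of a green gear motor (190 x 140 x 100 mm high, grey motor at one end). 34 mm wide strip with a 54 mm disc over the port. Angle, rad: 0 = shut, positive = counter-clockwise from above; starts within 0.12 of 0, stops at 1.9 and -1.9; clear of the port beyond 0.7 either way. Light friction (1 to 2 N at the knob); stays where left.
- red_pivot (a point): On the vertical pivot axis of the red cover, level with its upper face (106 mm above the bench); the screw head rises 8 mm above it. The port, a 30 mm round hole with a brass nipple, lies 65 mm away along this point's x axis (the point does not turn with the cover). The gear motor is bolted down; its place and yaw vary, to the left or right of centre.
- red_knob (a point): Centre of the top of the upright round red knob on the cover's free end, 95 mm from the pivot axis. The knob is 18 mm in diameter and stands 34 mm above the cover's upper face (top 140 mm above the bench); it moves with the cover. Nothing stands beside or above it.
- yellow_cover (a joint): Flat yellow cover with a yellow knob on the other gear motor, which stands on the opposite side of centre; same make, sizes and joint angle as the red one, starts within 0.12 rad of 0. Leave it as it is.

How it is judged (in metres and radians):
At the end, for the whole second after the job is handed in: The red cover is turned more than 0.9 rad (about 52 degrees) to either side of shut and is at rest; the yellow cover is within 0.25 rad of shut ((value of joint red_cover above 0.9 rad or value of joint red_cover below -0.9 rad) and velocity of joint red_cover between -0.05 and 0.05 rad/s and value of joint yellow_cover between -0.25 and 0.25 rad); the robot touches nothing.
It fails at once if the yellow cover is swung off its shut place (more than 0.25 rad either way) (value of joint yellow_cover above 0.25 rad or value of joint yellow_cover below -0.25 rad).
It also fails if it takes over 32 s, if anything falls off the work surface, if the arm or the gripper's body presses on something with over 40 N, if the wrist force passes 120 N, or if a joint passes its speed limit or range.

## Working session

There is one attempt and no reset: what is moved stays moved. The work goes in short steps, Python scripts to look and compute and a shell command to move; the robot and the scene stay as the last step left them, time stands still between calls to the robot, and variables do not carry over. Pictures are saved under pics/ and viewed, at most 10 in all, crops included, and the job is handed in when it is done.

```bash
mkdir -p pics; cat > h.py <<'E'
import numpy as np, cv2
from rig import *
from scipy.spatial.transform import Rotation as R
def c2w(c,s=None):
    if 'camera_from_world' in c: return np.linalg.inv(np.array(c['camera_from_world']))
    T=np.eye(4); q=s['ee_rot']; T[:3,:3]=R.from_quat([q[1],q[2],q[3],q[0]]).as_matrix(); T[:3,3]=s['eef_pos']
    return T@np.array(c['mount'])
def on_plane(c,px,z,s=None):
    K=np.array([[c['fx'],0,c['cx']],[0,c['fy'],c['cy']],[0,0,1.]])
    u=cv2.undistortPoints(np.array([[px]],float),K,np.array([c['k1'],0,0,0.]))[0,0]
    T=c2w(c,s); d=T[:3,:3]@np.array([u[0],-u[1],-1]); o=T[:3,3]
    return o+d*(z-o[2])/d[2]
E
python3 - <<'E'
from h import *
s=sense(); print(s['eef_pos'],s['ee_rot'],s['time_s'])
ims=[]
for n in ['scene','side']:
    c=capture(n); ims.append(c['color'])
    for q,z in [('red_knob',140),('red_pivot',106),('yellow_cover',106)]:
        for d in place_of(q,n)[:2]: print(n,q,d['conf'],np.round(d['centre']),on_plane(c,d['centre'],z).round())
cv2.imwrite('pics/a.png',cv2.resize(np.hstack(ims),(800,300))[:,:,::-1])
E
```

```text
[ 218.20129727 -477.21722956  230.69663999] [-6.74553388e-04  9.77106499e-01  2.12749699e-01 -4.69306084e-06] 0.0
scene red_knob 0.81 [319. 285.] [580. 199. 140.]Traceback (most recent call last):
  File "<stdin>", line 7, in <module>
ValueError: it knows: red_knob, red_pivot
```

```bash
python3 - <<'E'
from h import *
ims=[]
for n in ['scene','side']:
    c=capture(n); ims.append(c['color'])
    for q,z in [('red_knob',140),('red_pivot',106)]:
        for d in place_of(q,n)[:3]: print(n,q,d['conf'],np.round(d['centre']),on_plane(c,d['centre'],z).round())
    for q in ['red_cover','yellow_cover']:
        try:
            for d in find_in(q,n)[:2]: print(n,q,d['conf'],np.round(d['centre']),on_plane(c,d['centre'],106).round())
        except ValueError as e: print(e)
cv2.imwrite('pics/a.png',cv2.resize(np.hstack(ims),(800,300))[:,:,::-1])
E
```

```text
scene red_knob 0.76 [320. 287.] [580. 203. 140.]
scene red_pivot 0.84 [370. 279.] [484. 235. 106.]
scene red_cover 0.85 [334. 290.] [550. 214. 106.]
scene yellow_cover 0.75 [173. 137.] [ 604. -255.  106.]
scene yellow_cover 0.37 [339. 290.] [544. 219. 106.]
side red_knob 0.88 [156. 301.] [586. 203. 140.]
side red_pivot 0.76 [194. 363.] [496. 231. 106.]
side red_cover 0.97 [181. 337.] [535. 214. 106.]
side yellow_cover 0.78 [301. 153.] [ 601. -244.  106.]
```

View pics/a.png

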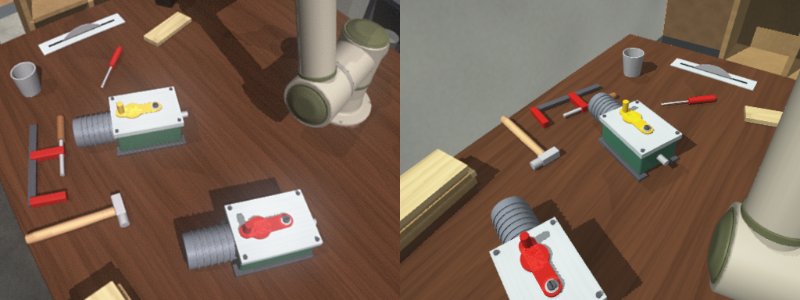

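The red cover is at left in the scene view: knob at about (320,287) px and pivot at about (370,279) px. The yellow one is on the other side. In world coordinates the knob is at about (583,202) and the pivot at about (490,233). I'll push counter-clockwise with shut fingers.

```bash
r='import'; python3 -m jog '[{"tx":46,"ty":-34,"jaw":1},{"tx":46,"ty":-34,"jaw":1},{"tx":46,"ty":-34,"jaw":1},{"tx":46,"ty":-34,"jaw":1},{"tx":46,"ty":-34,"jaw":1}]' 30; python3 -m jog '[{"tx":46,"ty":-34,"jaw":1},{"tx":46,"ty":-34,"jaw":1},{"tx":46,"ty":-34,"jaw":1},{"tx":46,"ty":-34,"jaw":1},{"tx":0,"ty":0,"jaw":1}]'
python3 - <<'E'
from h import *
s=sense(); print(s['eef_pos'],s['ee_rot'],s['joints'])
c=capture('wrist')
for q,z in [('red_knob',140),('red_pivot',106)]:
    for d in place_of(q,'wrist')[:2]: print(q,d['conf'],np.round(d['centre']),on_plane(c,d['centre'],z,s).round())
cv2.imwrite('pics/b.png',c['color'][:,:,::-1])
E
```

```text
[ 218.25789065 -477.47793129  231.28659441] [-1.05975417e-05  9.77110719e-01  2.12731388e-01  4.73511365e-06] [-1.36543184e+00  3.12892339e-01  1.49773052e+00  9.55233127e-06
  1.33099107e+00 -2.23376757e-01]schema error: expected keys tx, ty, tz, ax, ay, az, jaw
schema error: expected keys tx, ty, tz, ax, ay, az, jaw
```

View pics/b.png

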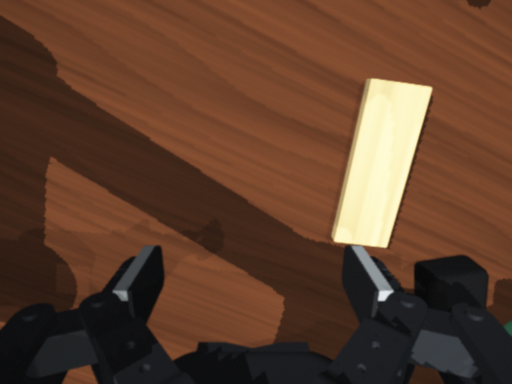

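The picture only shows the start view (bare bench and a wood block), because the rows were refused. Every row needs all seven keys.

```bash
python3 -m jog '[{"tx":46,"ty":-34,"tz":0,"ax":0,"ay":0,"az":0,"jaw":1},{"tx":46,"ty":-34,"tz":0,"ax":0,"ay":0,"az":0,"jaw":1},{"tx":46,"ty":-34,"tz":0,"ax":0,"ay":0,"az":0,"jaw":1},{"tx":46,"ty":-34,"tz":0,"ax":0,"ay":0,"az":0,"jaw":1},{"tx":46,"ty":-34,"tz":0,"ax":0,"ay":0,"az":0,"jaw":1}]' 30; python3 -m jog '[{"tx":46,"ty":-34,"tz":0,"ax":0,"ay":0,"az":0,"jaw":1},{"tx":46,"ty":-34,"tz":0,"ax":0,"ay":0,"az":0,"jaw":1},{"tx":46,"ty":-34,"tz":0,"ax":0,"ay":0,"az":0,"jaw":1},{"tx":40,"ty":-34,"tz":0,"ax":0,"ay":0,"az":0,"jaw":1},{"tx":0,"ty":0,"tz":0,"ax":0,"ay":0,"az":0,"jaw":1}]'
python3 - <<'E'
from h import *
s=sense(); print(s['eef_pos'],s['ee_rot'],s['joints'])
c=capture('wrist')
for q,z in [('red_knob',140),('red_pivot',106)]:
    for d in place_of(q,'wrist')[:2]: print(q,d['conf'],np.round(d['centre']),on_plane(c,d['centre'],z,s).round())
cv2.imwrite('pics/c.png',c['color'][:,:,::-1])
E
```

```text
time_s: 1.42
eef_pos: [357.4, -225.6, 231.5]
ee_rot: [0.0, 0.977, 0.213, 0.0]
force: [-0.6, -0.2, 0.2]
grip_width: 0.002
grip_force: 0.0
time_s: 2.05
eef_pos: [462.7, -27.0, 231.2]
ee_rot: [-0.0, 0.977, 0.215, 0.0]
force: [-0.9, -0.0, -0.3]
grip_width: -0.001
grip_force: 0.0
[462.72151452 -26.96805433 231.19888702] [-1.69779699e-04  9.76594475e-01  2.15088820e-01  3.59585314e-05] [-3.12026630e-01  1.76934054e-01  1.67256015e+00  3.42672908e-04
  1.29220768e+00  8.25109881e-01]
```

View pics/c.png

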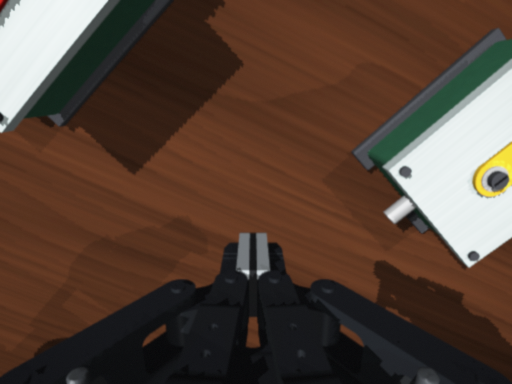

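This shows the shut fingers at about (253,255) px, with the red gear motor's corner at top left and the yellow unit at right. I'll move closer.

```bash
python3 -m jog '[{"tx":44,"ty":-30,"tz":0,"ax":0,"ay":0,"az":0,"jaw":1},{"tx":44,"ty":-30,"tz":0,"ax":0,"ay":0,"az":0,"jaw":1},{"tx":44,"ty":-30,"tz":0,"ax":0,"ay":0,"az":0,"jaw":1},{"tx":0,"ty":0,"tz":0,"ax":0,"ay":0,"az":0,"jaw":1}]'
python3 - <<'E'
from h import *
s=sense(); print(s['eef_pos'],s['ee_rot'],s['joints'])
c=capture('wrist')
for q,z in [('red_knob',140),('red_pivot',106)]:
    for d in place_of(q,'wrist')[:2]: print(q,d['conf'],np.round(d['centre']),on_plane(c,d['centre'],z,s).round())
cv2.imwrite('pics/d.png',c['color'][:,:,::-1])
E
```

```text
time_s: 2.7
eef_pos: [545.5, 107.9, 230.8]
ee_rot: [-0.0, 0.977, 0.213, -0.0]
force: [0.1, -0.4, 0.1]
grip_width: 0.002
grip_force: 0.0
[545.4671197  107.94926146 230.7501662 ] [-1.36795757e-04  9.76968139e-01  2.13385091e-01 -1.99021328e-04] [-1.54155710e-02  3.82188627e-01  1.40249170e+00  1.79510963e-04
  1.35736234e+00  1.12526558e+00]
red_knob 0.9 [157.  94.] [586. 203. 140.]
red_pivot 0.94 [100. 174.] [495. 236. 106.]
red_pivot 0.16 [156.  92.] [583. 213. 106.]
```

View pics/d.png

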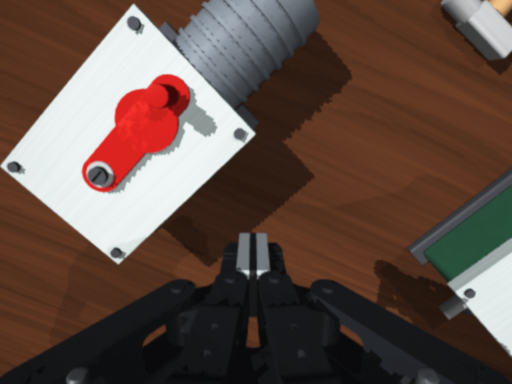

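The wrist view shows the knob at (157,94) px and the screw at (100,174) px, matching the network. That puts the knob at (586,203) and the pivot at (494,235). Next I descend beside the knob on the -y side, with tool x turned radial.

```bash
python3 -m jog '[{"tx":45,"ty":-37,"tz":0,"ax":0,"ay":0,"az":0,"jaw":1},{"tx":0,"ty":0,"tz":18,"ax":0,"ay":0,"az":0.15,"jaw":1},{"tx":0,"ty":0,"tz":18,"ax":0,"ay":0,"az":0.15,"jaw":1},{"tx":0,"ty":0,"tz":18,"ax":0,"ay":0,"az":0.15,"jaw":1},{"tx":0,"ty":0,"tz":18,"ax":0,"ay":0,"az":0.15,"jaw":1}]'
python3 -m jog '[{"tx":0,"ty":0,"tz":20,"ax":0,"ay":0,"az":0.15,"jaw":1},{"tx":0,"ty":0,"tz":20,"ax":0,"ay":0,"az":0,"jaw":1},{"tx":0,"ty":0,"tz":0,"ax":0,"ay":0,"az":0,"jaw":1}]'
python3 - <<'E'
from h import *
s=sense(); print(s['joints'])
c=capture('scene')
cv2.imwrite('pics/e.png',cv2.resize(c['color'][200:384,200:470,::-1],(540,368)))
E
```

```text
time_s: 3.48
eef_pos: [570.2, 157.6, 159.2]
ee_rot: [0.0, 0.996, -0.089, 0.0]
force: [0.0, 0.7, 0.2]
grip_width: 0.0
grip_force: 0.0
time_s: 3.85
eef_pos: [569.6, 157.9, 118.6]
ee_rot: [0.0, 0.987, -0.161, -0.001]
force: [-0.2, -0.1, 0.4]
grip_width: 0.007
grip_force: 0.0
[ 7.23781145e-02  5.61759401e-01  1.43244517e+00 -1.23355328e-04
  1.14984308e+00  1.96646176e+00]
```

View pics/e.png

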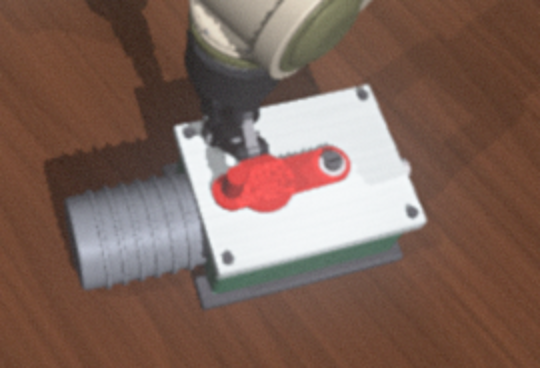

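The fingers are beside the knob on its robot side, clear of the cover. Next I close in and push along the arc.

```bash
python3 -m jog '[{"tx":0,"ty":-12,"tz":0,"ax":0,"ay":0,"az":0,"jaw":1},{"tx":0,"ty":-12,"tz":0,"ax":0,"ay":0,"az":0,"jaw":1},{"tx":3,"ty":-11.5,"tz":0,"ax":0,"ay":0,"az":-0.12,"jaw":1},{"tx":3,"ty":-11.5,"tz":0,"ax":0,"ay":0,"az":-0.12,"jaw":1},{"tx":3,"ty":-11.5,"tz":0,"ax":0,"ay":0,"az":-0.12,"jaw":1}]'
python3 - <<'E'
from h import *
s=sense()
c=capture('scene')
for d in place_of('red_knob','scene')[:2]: print(d['conf'],np.round(d['centre']),on_plane(c,d['centre'],140).round())
cv2.imwrite('pics/f.png',cv2.resize(c['color'][200:384,200:470,::-1],(540,368)))
E
```

```text
time_s: 4.53
eef_pos: [593.7, 215.1, 119.6]
ee_rot: [0.0, 1.0, 0.022, 0.0]
force: [-0.8, -1.8, -0.3]
grip_width: -0.001
grip_force: 0.7
0.84 [331. 303.] [584. 237. 140.]
```

View pics/f.png

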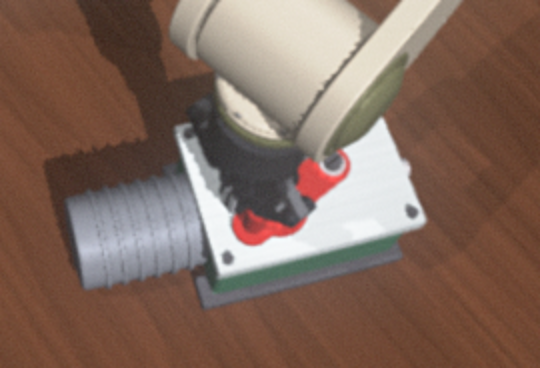

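The cover is turning with the push: the knob is at about (260,235) px in the crop and the force is about 2 N. I'll continue.

```bash
python3 -m jog '[{"tx":2.5,"ty":-11.5,"tz":0,"ax":0,"ay":0,"az":-0.12,"jaw":1},{"tx":2.5,"ty":-11.5,"tz":0,"ax":0,"ay":0,"az":-0.12,"jaw":1},{"tx":2.5,"ty":-11.5,"tz":0,"ax":0,"ay":0,"az":-0.12,"jaw":1},{"tx":2.5,"ty":-11.5,"tz":0,"ax":0,"ay":0,"az":-0.12,"jaw":1},{"tx":2.5,"ty":-11.5,"tz":0,"ax":0,"ay":0,"az":-0.12,"jaw":1}]'
python3 -m jog '[{"tx":2.5,"ty":-11.5,"tz":0,"ax":0,"ay":0,"az":-0.12,"jaw":1},{"tx":2.5,"ty":-11.5,"tz":0,"ax":0,"ay":0,"az":-0.12,"jaw":1},{"tx":2.5,"ty":-11.5,"tz":0,"ax":0,"ay":0,"az":-0.12,"jaw":1},{"tx":1,"ty":-6,"tz":0,"ax":0,"ay":0,"az":-0.06,"jaw":1},{"tx":0,"ty":0,"tz":0,"ax":0,"ay":0,"az":0,"jaw":1}]'
python3 - <<'E'
from h import *
c=capture('scene')
for d in place_of('red_knob','scene')[:2]: print(d['conf'],np.round(d['centre']),on_plane(c,d['centre'],140).round())
E
```

```text
time_s: 5.25
eef_pos: [589.8, 272.3, 119.5]
ee_rot: [0.0, 0.949, 0.315, 0.0]
force: [0.3, -2.4, -0.5]
grip_width: 0.002
grip_force: 0.7
time_s: 5.88
eef_pos: [566.9, 306.6, 119.6]
ee_rot: [0.0, 0.864, 0.504, 0.0]
force: [-0.3, 0.2, -0.7]
grip_width: 0.001
grip_force: 0.0
0.84 [381. 325.] [543. 313. 140.]
```

The knob has gone round about 1.35 rad. I'll back away, rise and check.

```bash
python3 -m jog '[{"tx":0,"ty":15,"tz":0,"ax":0,"ay":0,"az":0,"jaw":1},{"tx":0,"ty":15,"tz":-10,"ax":0,"ay":0,"az":0,"jaw":1},{"tx":0,"ty":20,"tz":-40,"ax":0,"ay":0,"az":0,"jaw":1},{"tx":0,"ty":40,"tz":-40,"ax":0,"ay":0,"az":0,"jaw":1},{"tx":0,"ty":40,"tz":-20,"ax":0,"ay":0,"az":0,"jaw":1}]'
python3 -m jog '[{"tx":0,"ty":0,"tz":0,"ax":0,"ay":0,"az":0,"jaw":1},{"tx":0,"ty":0,"tz":0,"ax":0,"ay":0,"az":0,"jaw":1},{"tx":0,"ty":0,"tz":0,"ax":0,"ay":0,"az":0,"jaw":1}]'
python3 - <<'E'
from h import *
c=capture('side')
for q,z in [('red_knob',140),('red_pivot',106)]:
    for d in place_of(q,'side')[:2]: print(q,d['conf'],np.round(d['centre']),on_plane(c,d['centre'],z).round())
cv2.imwrite('pics/g.png',c['color'][:,:,::-1])
E
```

```text
time_s: 6.6
eef_pos: [682.3, 241.0, 232.4]
ee_rot: [0.001, 0.863, 0.504, 0.002]
force: [0.5, -0.5, -0.5]
grip_width: 0.001
grip_force: 0.0
time_s: 6.98
eef_pos: [679.7, 242.9, 228.7]
ee_rot: [-0.0, 0.863, 0.505, -0.001]
force: [-0.7, -0.1, -0.0]
grip_width: -0.003
grip_force: 0.0
red_pivot 0.55 [194. 362.] [497. 230. 106.]
```

View pics/g.png

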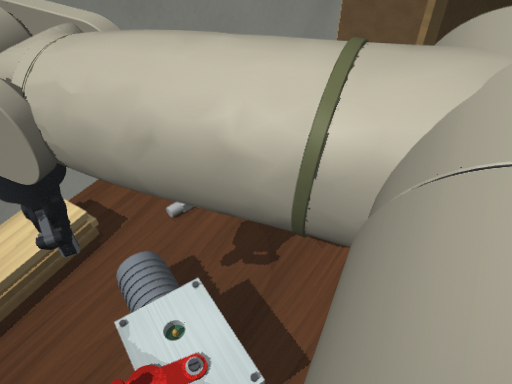

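The grease port is fully open at (174,330) px. The cover is swung about a quarter turn, and the gripper is clear at (60,240) px.

```bash
python3 -c "
from rig import *
print(finish_job())"
```

```text
the job is handed in; nothing more can be done
None
```

The red cover is swung about 1.35 rad counter-clockwise with its grease port fully uncovered, the yellow cover was never touched, the arm is clear of everything, and the job is handed in (no verdict was returned).

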